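# Tip the bottle case onto the packing mat and shut its lid

### The arm

A 6-joint arm with a two-finger parallel gripper is mounted at the origin on a cart in front of the work surface, level with it; the furniture and walls round the work are solid. World frame = base frame: x ahead of the robot, y to its left, z up, the work surface at z = 0. Lengths are in mm, angles in rad, forces in N, time in s.
With the tool pointing down it reaches from about 400 to 925 mm from the base axis. Payload 12.5 kg.
Tool frame: the origin (TCP) lies on the centre line of the jaws, within the pads' length; the fingertips stand 14 mm ahead of it and the grasp point (between the pads) lies 5 mm behind it; z points along the fingers, y is the direction in which the jaws open and shut (so a half turn about z gives the same grasp; the last joint's range is limited). The gripper opens to 95 mm and grips with 3 to 60 N. Pads are 20 mm wide; open, the fingers measure 119 mm over their backs; the gripper's body (75 mm by 180 mm) begins 59 mm behind the grasp point.
Start: joints at [-1.455, 0.491, 1.559, -0, 1.092, -0.106], TCP at [137.513, -609.701, 228.661] pointing down, gripper open.
Joint ranges: [-3.1, 3.1], [-0.84, 2.19], [0.05, 2.79], [-1.13, 4.28], [0.06, 2.93], [-2.69, 2.69]. Speed limits (rad/s): [2.22, 2.22, 2.79, 3.14, 3.14, 3.14].

### API

Orientations are given as [roll, pitch, yaw] about the fixed x, y, z axes, in that order (R = Rz(yaw) Ry(pitch) Rx(roll)).
In Python, from cell import * gives the robot as it stands.
- The arm moves only by the tool play_rows, never from a script. Its argument "moves" is a list of rows, each a list of 7 numbers: the shift along the tool's x, y, z in m, then the turn, a rotation vector about the tool's x, y, z in rad, then the opening in per cent of the stroke, from 0 (shut) to 100 (fully open). In form: [[tx, ty, tz, ax, ay, az, claw], ...]. A call has 1 to 8 rows; each row shifts and turns the pose as measured when the row begins, along the tool's axes as they then stand; what a row does not reach is not made up. A row lasts 1/10 s, in which the tool goes at most 50 mm and 8.59 degrees, less where a joint would pass 70% of its speed; a pose out of reach is approached as far as the arm can. A call is refused whole if a number of a shift passes 0.05 or a number of a turn 0.15, either way. A call with a gripper value outside its range is refused whole. The fingers move at their own pace and stop on an object; the grip force is fixed at half the most. Time passes only in rows, so rows that do not move let the fingers close. It gives the time, the measured TCP pose, the force and the opening at its end, in the units of the state.
- state(): the state, without advancing time (a new reading comes with each control period).
- read_camera(name): name is "side" or "top" or "wrist"; returns a dict with "img" (480x640x3 uint8, red, green, blue), "fx", "fy", "cx", "cy" (pixels), "k1" (the pictures are not rectified: a ray, as slopes to the right and down, at radius r is drawn at 1 + k1 r^2 times it, then the intrinsics apply), "R" (3x3) and "t" (3): a world point X has camera coordinates R X + t. Camera axes: x right, y down, z forward; pixel columns grow to the right and rows downward; lengths in mm; the calibration is good to about 2 mm. A picture is of the moment at which its call begins. There is no depth.
- job_done(): hands the job in, once; it reports no verdict.
The state is a dict: "t": time; "joints": joint angles; "qvel": joint speeds; "tau": joint torques, N m; "eef_pos": TCP position; "tcp_rot": TCP orientation; "ft_force": force on the tool from outside, world axes, zero at the start; "moment": the same for the moment, N m; "opening": opening from 0.0 (shut) to 1.0 (fully open).
Only numpy, scipy, OpenCV 4.12 (cv2) and the standard library are available. Lean on these libraries where they do the work, as an engineer would, in place of code of your own. Each camera call takes 0.05 s, during which the arm holds its last target.

### The job

Tip the standing wooden bottle case over from where it stands by pushing it high up with the fingers, so that it comes down with its sliding lid on top and lies wholly inside the outline on the cork packing mat. Then push the lid's protruding end in until the lid is shut, with the case still wholly inside the outline. Do not lift or carry the case or slide it along while it stands, and leave the bottles, candle glass and cup round the mat where they are.

Things in the scene. Friction and masses are not known exactly. Their poses are not given: they have to be found in the camera images.
- mat: Fixed cork packing mat, 210 x 480 x 6 mm, on the worktop. Origin at the centre of its underside; y along its length, z up, top 6 mm above the origin. A thin dark rectangle inlaid flush in it (the outline), 170 mm along the mat's x and 330 mm along its y, is centred on the mat. Its place varies by up to 10 cm and its yaw by up to 0.35 rad.
- case: Loose wooden case for one half-bottle, 84 x 84 mm, 260 mm tall, about 0.7 kg (varies), centre of mass near mid-height. Origin: centre of its foot; z runs from foot to top. It stands on the mat across the -y end line of the outline; its y axis points to the outline's middle (along the mat's y within 0.1 rad). Its -y face holds the sliding lid; the +y face must come down on the mat.
- lid (a joint): How far the case's sliding lid stands open, in m: 0 is shut (lid end flush with the case's top end), 0.045 is the stop. Starts about 0.025 to 0.040. The lid runs along the case's z; it is held by friction, stays where it is left, and about 2 N pushes it.
- lid_end (a point): Middle of the lid's protruding end face (68 mm wide, 6 mm thick), 37.5 mm from the case's axis on its -y side and 260 mm plus the joint value along z from the foot. The lid's outside is 1.5 mm below the edges of the two side walls. With the case lying lid up, this point is about 86 mm above the worktop.
- corner_foot_a (a point): Corner of the case's lid face, at the foot: (-42, -42, 0) mm in the case's axes. Tipped about its +y foot edge the case falls by itself once tilted past about 0.32 rad, and then lies with its foot about where that edge was, y axis down, origin 48 mm above the worktop.
- corner_foot_b (a point): Corner of the case's lid face, at the foot: (42, -42, 0) mm in the case's axes.
- corner_top_a (a point): Corner of the case's lid face, at the top: (-42, -42, 260) mm in the case's axes.
- corner_top_b (a point): Corner of the case's lid face, at the top: (42, -42, 260) mm in the case's axes.
- bottle: Bystander: dark half-bottle, 58 mm across, 235 mm tall, standing beyond the mat; origin at the centre of its foot.
- bottle_b: Bystander: a second such half-bottle, 58 mm across, 235 mm tall, beyond the mat; origin at the centre of its foot.
- votive: Bystander: low round candle glass, 74 mm across, 43 mm tall, right of the mat; origin under its centre.
- cup: Bystander: steel cup with a handle, 58 x 79 mm, 92 mm tall, left of the mat; origin under its centre.

How it is judged (in metres and radians):
On the way, in this order (a step that is already met when the one before it is completed fails the run):
1. the case lies lid up, wholly inside the outline, its lid still open (angle between case's own y axis and vertical above 3.04 rad and height (world z) of case below 0.06 m and x of corner_foot_a in the frame of mat between -0.085 and 0.085 m and y of corner_foot_a in the frame of mat between -0.165 and 0.165 m and x of corner_foot_b in the frame of mat between -0.085 and 0.085 m and y of corner_foot_b in the frame of mat between -0.165 and 0.165 m and x of corner_top_a in the frame of mat between -0.085 and 0.085 m and y of corner_top_a in the frame of mat between -0.165 and 0.165 m and x of corner_top_b in the frame of mat between -0.085 and 0.085 m and y of corner_top_b in the frame of mat between -0.165 and 0.165 m and value of joint lid above 0.012 m), for 0.2 s.
2. the lid is shut (angle between case's own y axis and vertical above 3.04 rad and height (world z) of case below 0.06 m and x of corner_foot_a in the frame of mat between -0.085 and 0.085 m and y of corner_foot_a in the frame of mat between -0.165 and 0.165 m and x of corner_foot_b in the frame of mat between -0.085 and 0.085 m and y of corner_foot_b in the frame of mat between -0.165 and 0.165 m and x of corner_top_a in the frame of mat between -0.085 and 0.085 m and y of corner_top_a in the frame of mat between -0.165 and 0.165 m and x of corner_top_b in the frame of mat between -0.085 and 0.085 m and y of corner_top_b in the frame of mat between -0.165 and 0.165 m and value of joint lid below 0.005 m), for 0.2 s.
At the end, for the whole second after the job is handed in: The case lies at rest on the mat, lid on top (within 0.1 rad), all four corners of its lid face within the 170 x 330 mm outline, the lid shut to within 5 mm, and each bystander within 20 mm of where it stood (all of step 2 and linear speed of case below 0.02 m/s and angular speed of case below 0.1 rad/s and distance of each of bottle, bottle_b, votive, cup from where it was at the start of the episode below 0.02 m); the robot touches nothing.
It fails at once if the case is lifted (its foot centre more than 90 mm up) (height (world z) of case above 0.09 m).
It fails at once if the case is shifted more than 50 mm while still standing (angle between case's own z axis and vertical below 0.3 rad and distance of case from where it was at the start of the episode above 0.05 m).
It fails at once if a bystander is shifted by more than 20 mm or tipped (distance of any of bottle, bottle_b, votive, cup from where it was at the start of the episode above 0.02 m or angle between any of bottle, bottle_b, votive, cup's own z axis and vertical above 0.3 rad).
It also fails if it takes over 56 s, if anything falls off the work surface, if the arm or the gripper's body presses on something with over 40 N, if the wrist force passes 120 N, or if a joint passes its speed limit or range.

## Working session

There is one attempt and no reset: what is moved stays moved. The work goes in short steps, Python scripts to look and compute and a tool call to move; the robot and the scene stay as the last step left them, time stands still between calls to the robot, and variables do not carry over. Pictures are saved under pics/ and viewed, and the job is handed in when it is done.

Besides the shell and the picture viewer there is one more tool, called after ">>>" in YAML: its name, and indented under it one key for each argument. play_rows: Moves the arm, as the interface text tells. Its arguments: {"type":"object","properties":{"moves":{"type":"array"}},"required":["moves"]}

```bash
mkdir -p pics; ls; python3 - <<'E'
from cell import *
import cv2
for n in ["side","top","wrist"]:
    c=read_camera(n); cv2.imwrite(f"pics/{n}0.png",c["img"][:,:,::-1])
    print(n,{k:(v.tolist() if hasattr(v,'tolist') else v) for k,v in c.items() if k!="img"})
print(state())
E
```

```text
pics
side {'fx': 481.61828867210005, 'fy': 481.61828867210005, 'cx': 323.2242076842288, 'cy': 245.53170477001777, 'k1': -0.07081678269397941, 'R': [[-0.9990002448412454, 0.044155173809098905, 0.006987949128277429], [0.01132546056156571, 0.40118915073266226, -0.9159252148933741], [-0.04324632643588986, -0.9149303721924926, -0.40128813748914516]], 't': [576.4675630108377, 154.12586544240222, 1421.5773719914785]}
top {'fx': 449.19836930328773, 'fy': 449.19836930328773, 'cx': 316.8711063325418, 'cy': 240.44877809209066, 'k1': 0.016714742826396668, 'R': [[0.022698860924161655, -0.9993631386880552, 0.027533229819707655], [-0.9982516629215623, -0.024159806010770512, -0.05394368589425339], [0.05457452873897775, -0.026260632229274376, -0.998164315134456]], 't': [-28.7576385974195, 605.1188883275468, 1379.3310658832934]}
wrist {'fx': 396.44915518227367, 'fy': 396.44915518227367, 'cx': 319.3502623626296, 'cy': 236.67347334798774, 'k1': 0.004311827987028161, 'R': [[0.2197759606058942, -0.975548426812827, -0.001947840541730311], [-0.9440218898669874, -0.21317618156962326, 0.2517510418317221], [-0.24601056601641919, -0.05349002294273756, -0.9677900696193714]], 't': [-624.08931126315, -26.630438319722654, 390.23861866683114]}
{'t': 0.15, 'joints': array([-1.45460575e+00,  4.91427992e-01,  1.55927120e+00, -4.68986508e-05,
        1.09171649e+00, -1.05583002e-01]), 'qvel': array([ 0.00233263, -0.00114523,  0.00062861,  0.00079157, -0.00012195,
        0.00100808]), 'tau': array([ 2.09959842e-03, -6.12897563e+01, -2.58279079e+01,  6.93151611e-02,
        4.73261112e-02, -8.40849430e-05]), 'eef_pos': array([ 137.47936675, -609.53641211,  228.20487775]), 'tcp_rot': array([-3.14076982e+00, -4.53677759e-05,  2.21795192e-01]), 'ft_force': array([-1.01303633, -0.51597483, -0.10905   ]), 'moment': array([ 0.03029825, -0.03468618, -0.00836449]), 'opening': 0.9988191986400383}
```

View pics/top0.png

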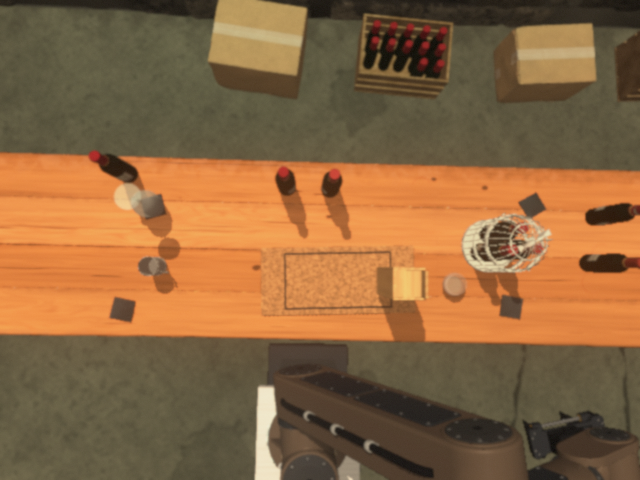

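View pics/side0.png

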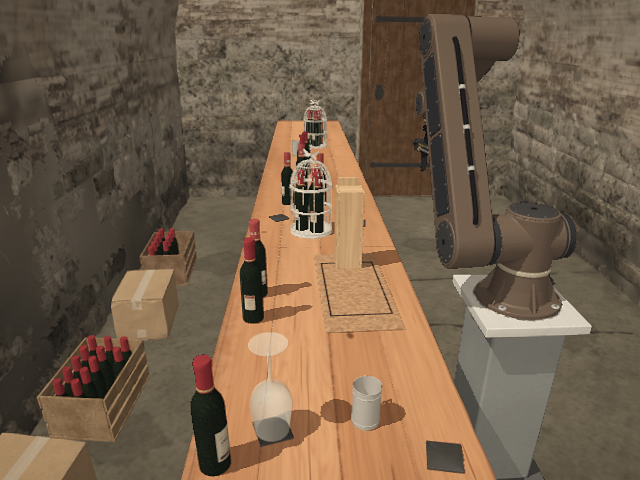

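```bash
python3 - <<'E'
import cv2
t=cv2.imread("pics/top0.png"); 
cv2.imwrite("pics/topz.png",cv2.resize(t[230:330,250:450],(800,400),interpolation=cv2.INTER_CUBIC))
cv2.imwrite("pics/topz2.png",cv2.resize(t[250:320,370:480],None,fx=7,fy=7,interpolation=cv2.INTER_CUBIC))
s=cv2.imread("pics/side0.png"); cv2.imwrite("pics/sidez.png",cv2.resize(s[165:335,305:410],None,fx=5 if 0 else 3.5,fy=3.5,interpolation=cv2.INTER_CUBIC))
E
```

```text
(no output)
```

View pics/topz.png

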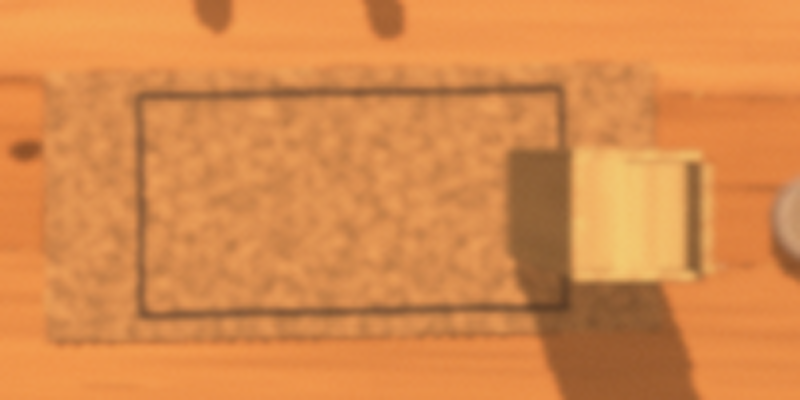

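View pics/topz2.png

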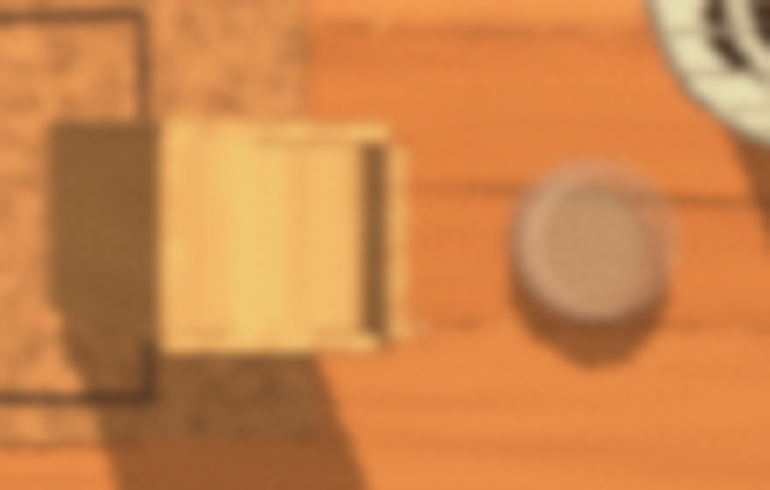

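View pics/sidez.png

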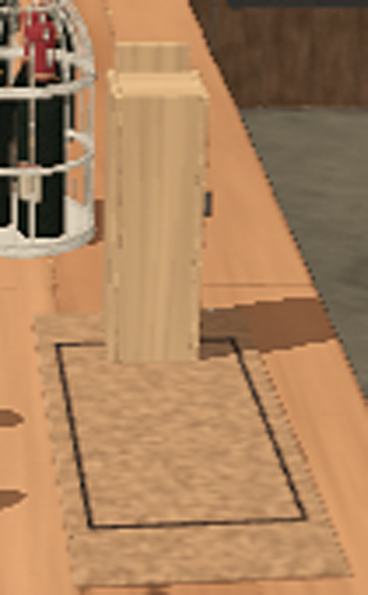

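```bash
cat > h.py <<'E'
import numpy as np
from cell import *
def cam(n):
    c=read_camera(n); return c
def proj(c,X):
    p=(np.array(c["R"])@np.asarray(X,float).T).T+np.array(c["t"])
    s=p[:,:2]/p[:,2:]; r2=(s**2).sum(1,keepdims=True); s=s*(1+c["k1"]*r2)
    return s*[c["fx"],c["fy"]]+[c["cx"],c["cy"]]
def pose(p,z,L):
    c,s=np.cos(p[2]),np.sin(p[2]); L=np.asarray(L,float)
    return np.c_[p[0]+c*L[:,0]-s*L[:,1],p[1]+s*L[:,0]+c*L[:,1],z+L[:,2]]
E
python3 - <<'E'
from h import *
from scipy.optimize import least_squares
T=cam("top");S=cam("side")
zt=lambda a,o,k:(np.array(a,float)+.5)/k-.5+np.array(o)
# image left=+y ; image up=+x
outT=zt([(138,95),(562,88),(567,305),(142,316)],(250,230),4); outL=[(85,165,6),(85,-165,6),(-85,-165,6),(-85,165,6)]
outS=zt([(57,345),(236,339),(305,519),(91,527)],(305,165),3.5); outLS=[(85,-165,6),(-85,-165,6),(-85,165,6),(85,165,6)]
cT=zt([(162,120),(162,352),(388,122),(386,350)],(370,250),7); cL=[(42,42,260),(-42,42,260),(42,-42,260),(-42,-42,260)]
cS=zt([(108,97),(208,97),(112,360),(199,362)],(305,165),3.5); cLS=[(42,42,260),(-42,42,260),(42,42,0),(-42,42,0)]
lS=zt([(116,43),(188,43)],(305,165),3.5); lT=zt([(408,147),(408,335)],(370,250),7)
def f(p,sep=False):
    m=p[:3].copy();c=p[3:6].copy();m[2]/=1000;c[2]/=1000;l=p[6]
    r=[proj(T,pose(m,0,outL))-outT,proj(S,pose(m,0,outLS))-outS,proj(T,pose(c,6,cL))-cT,proj(S,pose(c,6,cLS))-cS,
     proj(S,pose(c,6,[(34,-40.5,260+l),(-34,-40.5,260+l)]))-lS, proj(T,pose(c,6,[(34,-40.5,260+l),(-34,-40.5,260+l)]))-lT]
    if sep: return r
    return np.concatenate([a.ravel() for a in r])
s=least_squares(f,[600,0,0,600,-180,0,30],loss="soft_l1")
print(s.x.round(1))
for r in f(s.x,True): print(r.round(1).tolist())
m=s.x[:3];d=s.x[3:5]-m[:2];a=m[2]/1000;print("case in mat",np.cos(a)*d[0]+np.sin(a)*d[1],-np.sin(a)*d[0]+np.cos(a)*d[1],(s.x[5]-m[2])/1000)
# votive
print(state()["t"])
E
```

```text
[ 483.4  -82.1   40.9  487.5 -245.3   13.6   24.4]
[[0.0, 0.6], [-0.7, 0.5], [-0.5, 0.7], [-0.2, 0.2]]
[[-0.3, -0.6], [-1.4, -0.4], [-0.4, -0.6], [-0.3, -0.4]]
[[-0.2, 0.2], [-0.2, 0.2], [0.2, 0.2], [0.7, 0.7]]
[[1.1, -0.5], [-0.3, -0.8], [-1.5, 0.3], [-1.0, -0.7]]
[[-0.7, -0.1], [-0.3, -0.2]]
[[-0.6, -0.1], [-0.5, 0.4]]
case in mat -2.5243276544194364 -163.23578259416323 -0.027316241286084283
0.25
```

```bash
python3 - <<'E'
from h import *
from scipy.optimize import least_squares
T=cam("top");S=cam("side")
def back(c,uv,z):
    return least_squares(lambda q:(proj(c,[[q[0],q[1],z]])-uv).ravel(),[500,0]).x.round(0)
print("cage left edge at z=0/200",back(T,(464,245),0),back(T,(464,245),200), "side base",back(S,(312,236),0),back(S,(292,228),0),back(S,(333,228),0))
print("cage top knob for z", [(z,back(S,(307,152),z)) for z in (250,300,350,400)],[(z,back(T,(548,233),z)) for z in (250,300,350,400)])
print("cage low edge",back(T,(505,276),0),back(T,(505,276),150))
print("votive",back(T,(453,286),30))
print("bottles",[back(S,(253,320),0),back(S,(258,296),0)],back(S,(366,426),0))
E
python3 - <<'E'
import cv2
s=cv2.imread("pics/side0.png");cv2.imwrite("pics/sz2.png",cv2.resize(s[140:270,270:400],None,fx=4,fy=4,interpolation=cv2.INTER_CUBIC))
E
```

```text
cage left edge at z=0/200 [ 603. -481.] [ 593. -410.] side base [ 598. -492.] [ 676. -578.] [ 513. -573.]
cage top knob for z [(250, array([ 612., -826.])), (300, array([ 614., -603.])), (350, array([ 617., -380.])), (400, array([ 619., -158.]))] [(250, array([ 627., -613.])), (300, array([ 623., -585.])), (350, array([ 619., -558.])), (400, array([ 614., -531.]))]
cage low edge [ 508. -612.] [ 511. -544.]
votive [ 475. -437.]
bottles [array([772.,  97.]), array([768., -34.])] [514. 495.]
```

View pics/sz2.png

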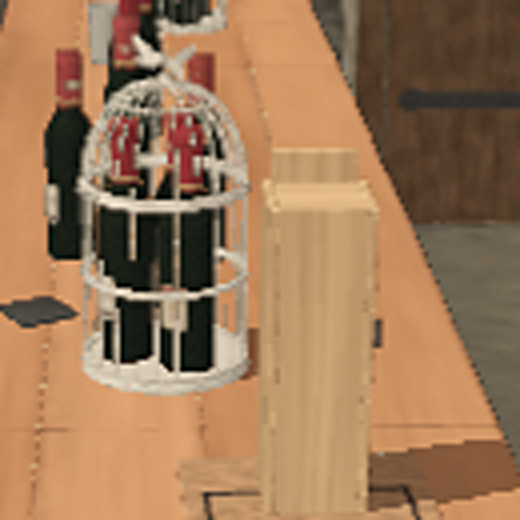

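View pics/wrist0.png

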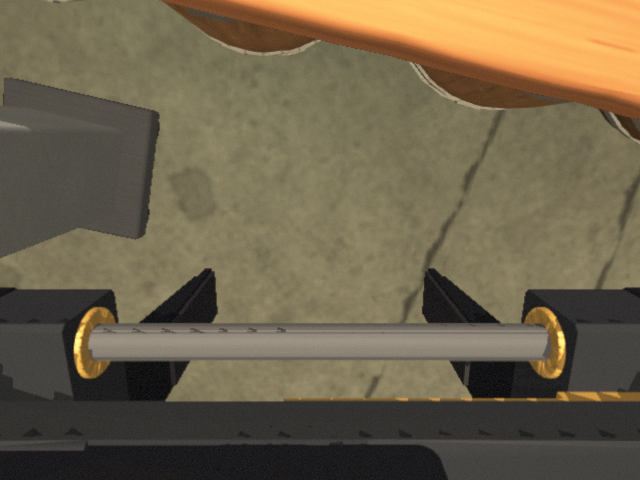

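The wrist view shows only the open gripper and floor. In the side view, the case stands right of the birdcage, with the lid sticking up about 24 mm above its top. The cage is clear of my route, and the votive is at about (475,-437).

```bash
cat >> h.py <<'E'
from scipy.spatial.transform import Rotation as Ro
def goal(yaw,tilt):
    return Ro.from_euler('z',yaw)*Ro.from_euler('x',np.pi)*Ro.from_euler('y',tilt)
def plan(pos,R,n,claw,dz=None):
    s=state(); p=np.array(s["eef_pos"],float); q=Ro.from_euler('xyz',s["tcp_rot"])
    print("t",s["t"],"F",np.round(s["ft_force"],1),"pos",p.round(1),"tool axes",q.as_matrix().T.round(3).tolist())
    rows=[]
    for i in range(n):
        k=n-i
        d=q.inv().apply((np.array(pos)-p)/k)/1000; w=(q.inv()*R).as_rotvec()/k
        d=d.round(4); w=w.round(3)
        p=p+q.apply(d)*1000; q=q*Ro.from_rotvec(w); rows.append([*(d+0.),*(w+0.),claw])
    import json
    for a in range(0,n,8): print(json.dumps([[round(float(x),4) for x in r] for r in rows[a:a+8]]))
E
python3 - <<'E'
from h import *
plan([330,-480,270],goal(1.584,0),16,72)
E
```

```text
t 0.35 F [0.7 0.2 0. ] pos [ 137.5 -609.7  228.5] tool axes [[0.976, 0.22, 0.0], [0.22, -0.976, -0.0], [-0.0, 0.0, -1.0]]
[[0.0135, -0.0053, -0.0026, 0.0, 0.0, -0.085, 72.0], [0.0139, -0.0041, -0.0026, 0.0, 0.0, -0.085, 72.0], [0.0142, -0.0029, -0.0026, 0.0, 0.0, -0.085, 72.0], [0.0144, -0.0017, -0.0026, 0.0, 0.0, -0.085, 72.0], [0.0145, -0.0004, -0.0026, 0.0, 0.0, -0.085, 72.0], [0.0145, 0.0008, -0.0026, 0.0, 0.0, -0.085, 72.0], [0.0144, 0.002, -0.0026, 0.0, 0.0, -0.085, 72.0], [0.0141, 0.0032, -0.0026, 0.0, 0.0, -0.085, 72.0]]
[[0.0138, 0.0044, -0.0026, 0.0, 0.0, -0.085, 72.0], [0.0134, 0.0056, -0.0026, 0.0, 0.0, -0.085, 72.0], [0.0129, 0.0067, -0.0026, 0.0, 0.0, -0.085, 72.0], [0.0123, 0.0078, -0.0026, 0.0, 0.0, -0.085, 72.0], [0.0115, 0.0088, -0.0026, 0.0, 0.0, -0.086, 72.0], [0.0108, 0.0097, -0.0026, 0.0, 0.0, -0.085, 72.0], [0.0099, 0.0106, -0.0025, 0.0, 0.0, -0.086, 72.0], [0.0089, 0.0114, -0.0026, 0.0, 0.0, -0.085, 72.0]]
```

>>> play_rows:
  moves:
    - [0.014,-0.005,-0.003,0,0,-0.085,72]
    - [0.014,-0.004,-0.003,0,0,-0.085,72]
    - [0.014,-0.003,-0.003,0,0,-0.085,72]
    - [0.014,-0.002,-0.003,0,0,-0.085,72]
    - [0.014,0,-0.003,0,0,-0.085,72]
    - [0.014,0.001,-0.003,0,0,-0.085,72]
    - [0.014,0.002,-0.003,0,0,-0.085,72]
    - [0.014,0.003,-0.003,0,0,-0.085,72]

```text
t: 1.15
eef_pos: [233.9, -543.6, 252.5]
tcp_rot: [-3.14, -0.001, 0.925]
ft_force: [-0.7, 0.3, 0.4]
opening: 0.721
```

>>> play_rows:
  moves:
    - [0.014,0.004,-0.003,0,0,-0.085,72]
    - [0.013,0.006,-0.003,0,0,-0.085,72]
    - [0.013,0.007,-0.003,0,0,-0.085,72]
    - [0.012,0.008,-0.003,0,0,-0.085,72]
    - [0.012,0.009,-0.003,0,0,-0.085,72]
    - [0.011,0.01,-0.003,0,0,-0.085,72]
    - [0.01,0.011,-0.003,0,0,-0.085,72]
    - [0.009,0.011,-0.003,0,0,-0.085,72]

```text
t: 1.95
eef_pos: [332.7, -472.0, 277.6]
tcp_rot: [-3.141, -0.002, 1.634]
ft_force: [-1.2, -0.8, -0.9]
opening: 0.72
```

```bash
python3 - <<'E'
from h import *
plan([486,-348,248],goal(1.584,0.4),12,72)
E
```

```text
t 1.95 F [-1.2 -0.8 -0.9] pos [ 332.7 -472.   277.6] tool axes [[-0.063, 0.998, 0.002], [0.998, 0.063, -0.0], [-0.0, 0.002, -1.0]]
[[0.0095, 0.0134, 0.0025, -0.001, 0.033, 0.004, 72.0], [0.0095, 0.0134, 0.0028, -0.001, 0.033, 0.004, 72.0], [0.0094, 0.0133, 0.0031, -0.001, 0.033, 0.004, 72.0], [0.0094, 0.0133, 0.0035, -0.001, 0.033, 0.004, 72.0], [0.0093, 0.0132, 0.0038, -0.001, 0.033, 0.004, 72.0], [0.0092, 0.0132, 0.0041, -0.001, 0.033, 0.004, 72.0], [0.0091, 0.0132, 0.0044, -0.001, 0.033, 0.004, 72.0], [0.009, 0.0131, 0.0047, -0.001, 0.033, 0.004, 72.0]]
[[0.0089, 0.0131, 0.005, -0.001, 0.034, 0.004, 72.0], [0.0088, 0.013, 0.0053, -0.001, 0.033, 0.004, 72.0], [0.0087, 0.013, 0.0057, 0.0, 0.034, 0.005, 72.0], [0.0086, 0.0129, 0.006, -0.001, 0.033, 0.004, 72.0]]
```

>>> play_rows:
  moves:
    - [0.009,0.013,0.002,0,0.033,0.004,72]
    - [0.009,0.013,0.002,0,0.033,0.004,72]
    - [0.009,0.013,0.003,0,0.033,0.004,72]
    - [0.009,0.013,0.003,0,0.033,0.004,72]
    - [0.009,0.013,0.004,0,0.033,0.004,72]
    - [0.009,0.013,0.004,0,0.033,0.004,72]
    - [0.009,0.013,0.004,0,0.033,0.004,72]
    - [0.009,0.013,0.004,0,0.033,0.004,72]

```text
t: 2.75
eef_pos: [439.1, -386.1, 260.4]
tcp_rot: [-3.137, -0.281, 1.602]
ft_force: [0.4, 0.5, -0.3]
opening: 0.719
```

```bash
python3 - <<'E'
from h import *
plan([488,-345,246],goal(1.584,0.4),5,72)
E
```

```text
t 2.75 F [ 0.4  0.5 -0.3] pos [ 439.1 -386.1  260.4] tool axes [[-0.03, 0.96, 0.277], [0.999, 0.033, -0.005], [-0.014, 0.277, -0.961]]
[[0.0068, 0.0101, 0.0049, -0.002, 0.024, 0.003, 72.0], [0.0067, 0.01, 0.0051, -0.002, 0.024, 0.003, 72.0], [0.0066, 0.01, 0.0053, -0.002, 0.024, 0.004, 72.0], [0.0066, 0.0099, 0.0054, -0.003, 0.024, 0.003, 72.0], [0.0064, 0.0099, 0.0056, -0.002, 0.023, 0.004, 72.0]]
```

>>> play_rows:
  moves:
    - [0.007,0.01,0.005,-0.002,0.024,0.003,72]
    - [0.007,0.01,0.005,-0.002,0.024,0.003,72]
    - [0.007,0.01,0.005,-0.002,0.024,0.003,72]
    - [0.006,0.01,0.005,-0.002,0.024,0.003,72]
    - [0.006,0.01,0.006,-0.002,0.024,0.003,72]
    - [0,0,0,0,0,0,72]

```text
t: 3.35
eef_pos: [493.6, -340.3, 244.1]
tcp_rot: [-3.14, -0.414, 1.585]
ft_force: [0.2, 0.3, 0.2]
opening: 0.721
```

```bash
python3 - <<'E'
from h import *
import cv2
for n in ["top","side","wrist"]:
    cv2.imwrite(f"pics/{n}1.png",cam(n)["img"][:,:,::-1])
t=cv2.imread("pics/top1.png")
cv2.imwrite("pics/topz3.png",cv2.resize(t[230:350,350:500],None,fx=4,fy=4,interpolation=cv2.INTER_CUBIC))
plan([488,-310,246],goal(1.584,0.4),5,72)
E
```

```text
t 3.5 F [-0.1  0.5 -0.4] pos [ 492.6 -341.3  245. ] tool axes [[-0.013, 0.916, 0.4], [1.0, 0.014, -0.001], [-0.006, 0.4, -0.917]]
[[0.0058, -0.0008, 0.0023, 0.0, -0.002, 0.0, 72.0], [0.0058, -0.0008, 0.0023, 0.0, -0.002, 0.0, 72.0], [0.0059, -0.0009, 0.0023, 0.0, -0.003, 0.0, 72.0], [0.0058, -0.0008, 0.0023, -0.001, -0.002, 0.0, 72.0], [0.0059, -0.0009, 0.0023, 0.0, -0.003, 0.001, 72.0]]
```

View pics/topz3.png

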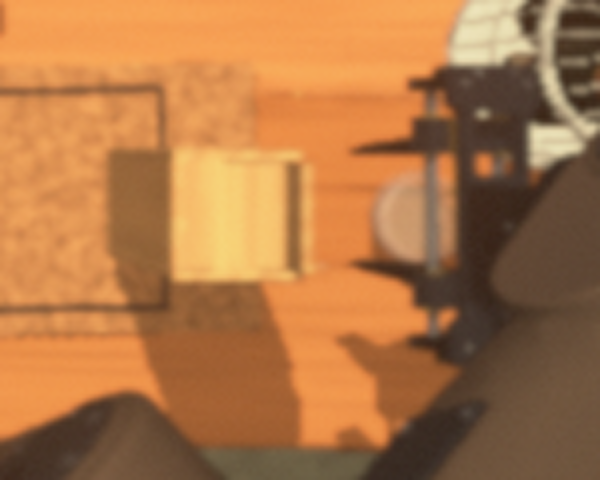

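View pics/wrist1.png

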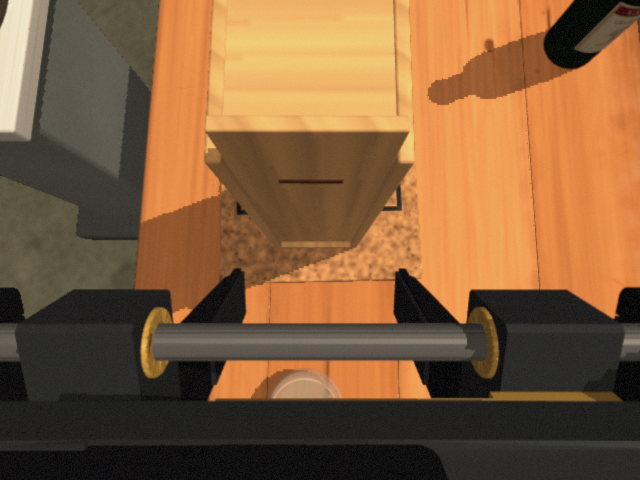

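View pics/side1.png

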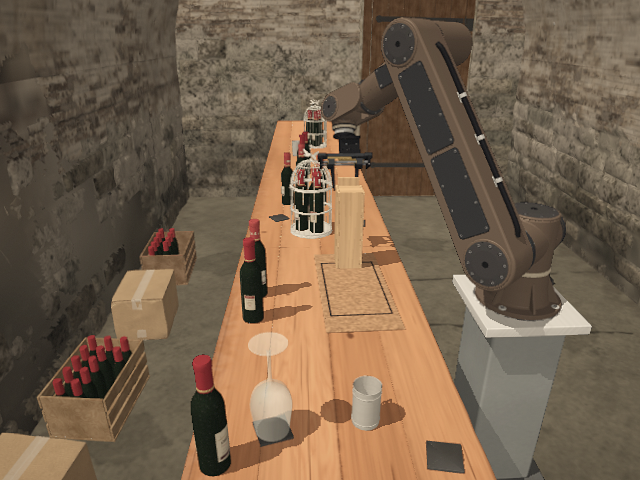

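The wrist view shows the case's near face at columns 207–412 and the fingertips at about 240 and 400, so the fingers sit about 4 mm too far in +x. I'll correct that during the approach.

>>> play_rows:
  moves:
    - [0.006,-0.001,0.002,0,-0.002,0,72]
    - [0.006,-0.001,0.002,0,-0.002,0,72]
    - [0.006,-0.001,0.002,0,-0.002,0,72]
    - [0.005,-0.001,0.002,0,-0.002,0,72]
    - [0.005,-0.001,0.002,0,-0.002,0,72]

```text
t: 4.0
eef_pos: [485.8, -310.3, 248.1]
tcp_rot: [3.141, -0.399, 1.584]
ft_force: [-0.4, -0.8, -0.1]
opening: 0.722
```

>>> play_rows:
  moves:
    - [0.0037,0,0.0016,0,0,0,72]
    - [0.0037,0,0.0016,0,0,0,72]

```text
t: 4.2
eef_pos: [485.5, -301.2, 248.4]
tcp_rot: [3.141, -0.398, 1.584]
ft_force: [0.9, -0.8, 1.0]
opening: 0.72
```

```bash
python3 - <<'E'
from h import *
import cv2
cv2.imwrite(f"pics/wrist2.png",cam("wrist")["img"][:,:,::-1])
plan([488,-240,250],goal(1.584,0.4),14,72)
E
```

```text
t 4.25 F [ 0.5 -0.5  0.3] pos [ 485.5 -300.7  248.5] tool axes [[-0.012, 0.922, 0.388], [1.0, 0.013, 0.001], [-0.005, 0.388, -0.922]]
[[0.004, 0.0002, 0.0016, 0.0, 0.0, 0.0, 72.0], [0.004, 0.0002, 0.0016, 0.0, 0.0, 0.0, 72.0], [0.004, 0.0002, 0.0016, 0.0, 0.0, 0.0, 72.0], [0.004, 0.0002, 0.0016, 0.0, 0.0, 0.0, 72.0], [0.0041, 0.0002, 0.0016, 0.0, 0.0, 0.0, 72.0], [0.004, 0.0003, 0.0016, 0.0, 0.0, 0.0, 72.0], [0.0041, 0.0002, 0.0016, 0.0, 0.0, 0.0, 72.0], [0.004, 0.0003, 0.0016, 0.0, 0.0, 0.0, 72.0]]
[[0.0041, 0.0002, 0.0016, 0.0, 0.0, 0.0, 72.0], [0.004, 0.0003, 0.0015, 0.0, 0.0, 0.0, 72.0], [0.0041, 0.0002, 0.0016, 0.0, 0.0, 0.0, 72.0], [0.004, 0.0003, 0.0015, 0.0, 0.001, 0.0, 72.0], [0.0041, 0.0002, 0.0016, 0.0, 0.0, 0.0, 72.0], [0.004, 0.0003, 0.0015, 0.001, 0.001, 0.0, 72.0]]
```

View pics/wrist2.png

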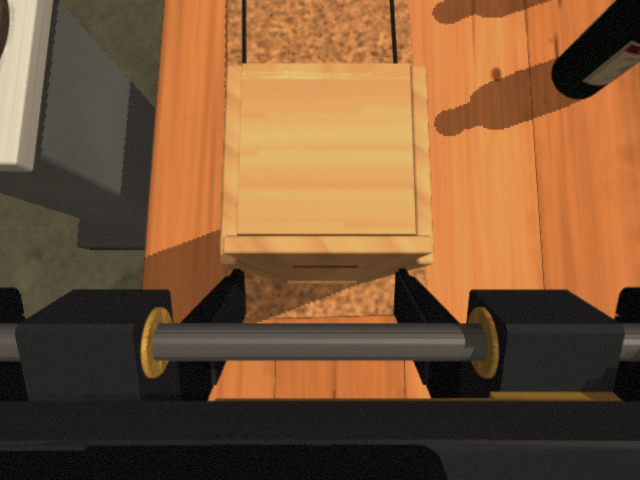

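The case face, centred at about column 327, is now just ahead of the fingertips. I'll nudge +2 mm in x and push slowly.

>>> play_rows:
  moves:
    - [0.0005,0.0025,0,0,0,0,72]
    - [0.003,0,0.0012,0,0,0,72]
    - [0.003,0,0.0012,0,0,0,72]
    - [0.003,0,0.0012,0,0,0,72]
    - [0.003,0,0.0012,0,0,0,72]

```text
t: 4.75
eef_pos: [488.3, -287.1, 248.9]
tcp_rot: [3.14, -0.397, 1.584]
ft_force: [-0.8, -0.5, 1.2]
opening: 0.719
```

>>> play_rows:
  moves:
    - [0.003,0,0.0012,0,0,0,72]
    - [0.003,0,0.0012,0,0,0,72]
    - [0.003,0,0.0012,0,0,0,72]
    - [0.003,0,0.0012,0,0,0,72]

```text
t: 5.15
eef_pos: [488.1, -272.9, 249.1]
tcp_rot: [3.14, -0.398, 1.584]
ft_force: [0.1, -0.6, 0.9]
opening: 0.717
```

```bash
python3 - <<'E'
from h import *
import cv2
for n in ("side","top"): 
    im=cam(n)["img"][:,:,::-1]
    im=im[140:340,270:430] if n=="side" else im[220:340,250:480]
    cv2.imwrite(f"pics/{n}3.png",cv2.resize(im,None,fx=3,fy=3))
print(state()["eef_pos"],state()["ft_force"])
E
```

```text
[ 488.07224479 -272.72324611  249.1105585 ] [-0.07118047  0.29368143 -0.57976274]
```

View pics/side3.png

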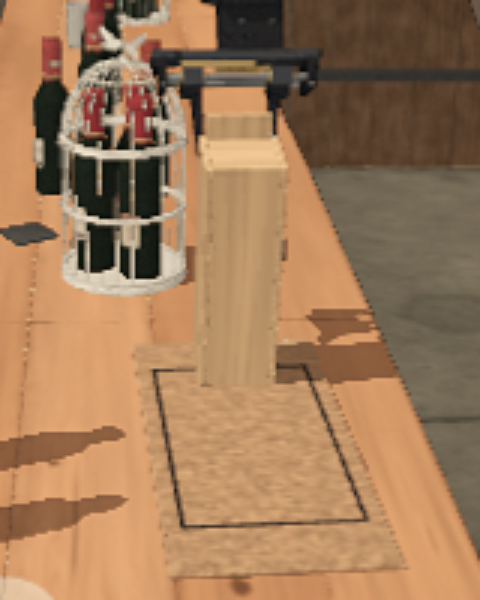

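View pics/top3.png

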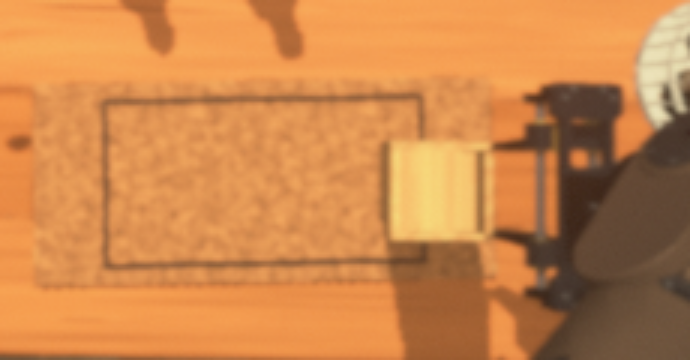

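The foot edge is still at top-view column 377 while the top has moved left, so the case is tilting (about 0.12 rad) without sliding. I'll keep pushing.

>>> play_rows:
  moves:
    - [0.0035,0,0.0015,0,0,0,72]
    - [0.0035,0,0.0015,0,0,0,72]
    - [0.0035,0,0.0015,0,0,0,72]
    - [0.0035,0,0.0015,0,0,0,72]
    - [0.0035,0,0.0015,0,0,0,72]
    - [0.0035,0,0.0015,0,0,0,72]
    - [0.0035,0,0.0015,0,0,0,72]

```text
t: 5.95
eef_pos: [487.6, -243.9, 248.7]
tcp_rot: [3.141, -0.398, 1.584]
ft_force: [-0.2, -0.3, 0.5]
opening: 0.717
```

```bash
python3 - <<'E'
from h import *
import cv2
for n in ("side","top"): 
    im=cam(n)["img"][:,:,::-1]
    im=im[140:340,270:430] if n=="side" else im[220:340,250:480]
    cv2.imwrite(f"pics/{n}4.png",cv2.resize(im,None,fx=3,fy=3))
print(state()["eef_pos"],state()["ft_force"])
E
```

```text
[ 487.61380137 -243.7561663   248.82972903] [-0.46835198  0.07172408  0.05011643]
```

View pics/top4.png

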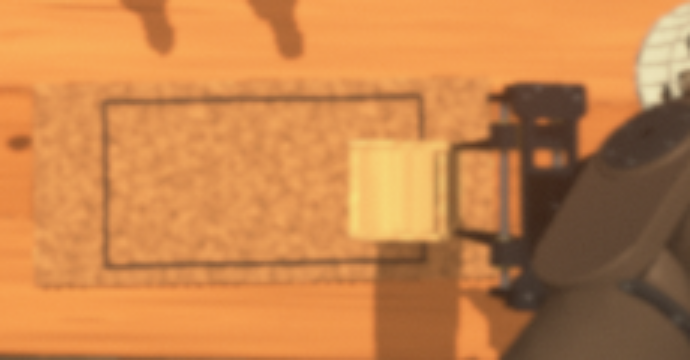

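The top has moved further to column 367, staying square. About 20 mm remains to the balance point.

>>> play_rows:
  moves:
    - [0.003,0,0.0012,0,0,0,72]
    - [0.003,0,0.0012,0,0,0,72]
    - [0.003,0,0.0012,0,0,0,72]
    - [0.003,0,0.0012,0,0,0,72]
    - [0.003,0,0.0012,0,0,0,72]
    - [0.003,0,0.0012,0,0,0,72]
    - [0.003,0,0.0012,0,0,0,72]
    - [0.003,0,0.0012,0,0,0,72]

```text
t: 6.85
eef_pos: [487.2, -216.0, 249.2]
tcp_rot: [3.141, -0.399, 1.584]
ft_force: [-0.3, 0.9, 0.0]
opening: 0.717
```

```bash
python3 - <<'E'
from h import *
import cv2
for n in ("side","top"): 
    im=cam(n)["img"][:,:,::-1]
    im=im[140:340,270:430] if n=="side" else im[220:340,250:480]
    cv2.imwrite(f"pics/{n}5.png",cv2.resize(im,None,fx=3,fy=3))
print(state()["eef_pos"],state()["ft_force"])
E
```

```text
[ 487.21097511 -215.89095552  249.2464356 ] [-1.53532108 -0.82034464  0.12646399]
```

View pics/top5.png

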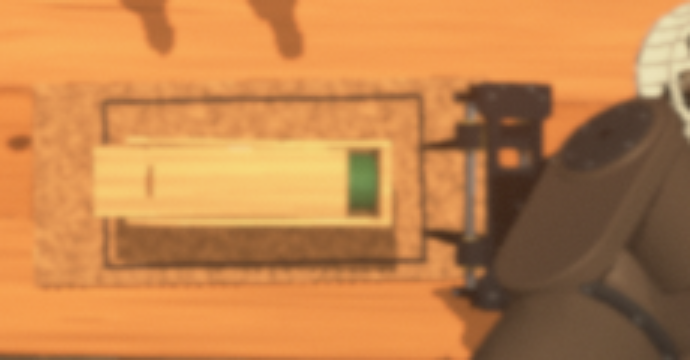

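The case now lies lid up. In the full-frame top view the lid end is near column 281 and the foot near column 380. Next I'll measure it more closely.

```bash
python3 - <<'E'
from h import *
import cv2
im=cam("top")["img"][:,:,::-1]; cv2.imwrite("pics/top6.png",im)
cv2.imwrite("pics/topz6.png",cv2.resize(im[245:315,270:400],None,fx=6,fy=6,interpolation=cv2.INTER_CUBIC))
im=cam("side")["img"][:,:,::-1]; cv2.imwrite("pics/side6.png",im)
cv2.imwrite("pics/sidez6.png",cv2.resize(im[230:340,305:415],None,fx=5,fy=5,interpolation=cv2.INTER_CUBIC))
E
```

```text
(no output)
```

View pics/topz6.png

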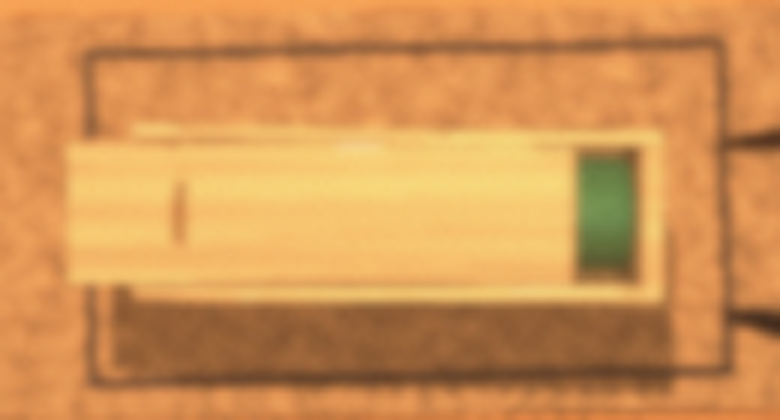

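View pics/sidez6.png

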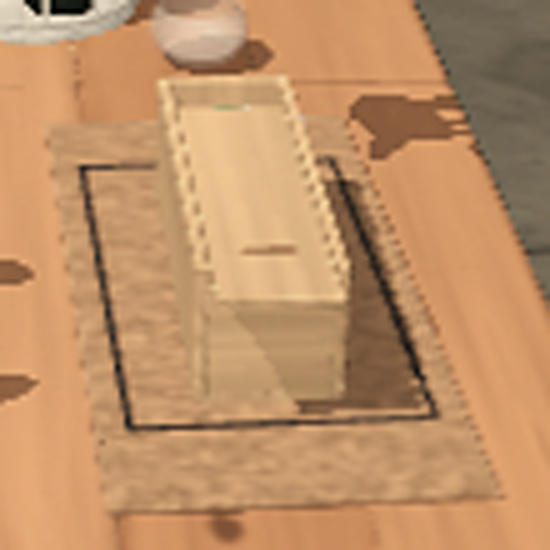

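```bash
cat > fit.py <<'E'
from h import *
from scipy.optimize import least_squares
T=cam("top");S=cam("side")
zt=lambda a,o,k:(np.array(a,float)+.5)/k-.5+np.array(o)
def fit(cT,lT,cS,mat=(483.4,-82.1,.0409)):
    def f(p,sep=False):
        c=np.array([p[0],p[1],p[2]/1000]);l=p[3]
        r=[proj(T,pose(c,0,[(42,0,90),(-42,0,90),(42,260,90),(-42,260,90)]))-cT,
           proj(T,pose(c,0,[(34,260+l,88.5),(-34,260+l,88.5)]))-lT]
        if cS is not None: r.append(proj(S,pose(c,0,[(42,260,6),(-42,260,6),(42,0,90),(-42,0,90)]))-cS)
        return r if sep else np.concatenate([a.ravel() for a in r])
    s=least_squares(f,[488,-200,0,25],loss="soft_l1")
    print(s.x.round(1)); [print(r.round(1).tolist()) for r in f(s.x,True)]
    P=pose(np.array([s.x[0],s.x[1],s.x[2]/1000]),0,[(42,0,90),(-42,0,90),(42,260,90),(-42,260,90)])[:,:2]-mat[:2]
    a=mat[2];print("corners in mat",(P@np.array([[np.cos(a),-np.sin(a)],[np.sin(a),np.cos(a)]])).round(1).tolist())
    le=pose(np.array([s.x[0],s.x[1],s.x[2]/1000]),0,[(0,260,86),(0,260+s.x[3],86)]);print("top end, lid end",le.round(1).tolist())
E
python3 - <<'E'
from fit import *
fit(zt([(663,130),(663,302),(132,124),(132,300)],(270,245),6),zt([(67,143),(68,284)],(270,245),6),zt([(202,398),(341,395),(160,82),(292,78)],(305,230),5))
print(state()["joints"].round(2))
E
```

```text
[ 486.2 -200.8   12.8   31. ]
[[-0.1, 0.6], [-0.2, 0.6], [0.0, 0.8], [-0.3, 0.2]]
[[0.3, 0.2], [-0.3, 0.0]]
[[-2.1, 0.3], [-0.1, 0.2], [-0.7, -1.3], [-1.1, -0.9]]
corners in mat [[39.9, -119.9], [-44.1, -117.6], [47.2, 140.0], [-36.8, 142.3]]
top end, lid end [[482.8, 59.1, 86.0], [482.4, 90.2, 86.0]]
[-0.69  0.43  1.67  0.31  1.32 -0.82]
```

```bash
python3 - <<'E'
from h import *
plan([482,140,260],goal(1.584,0),16,0)
E
```

```text
t 7.15 F [ 0.7 -0.1 -0.2] pos [ 487.2 -216.4  249.2] tool axes [[-0.012, 0.922, 0.388], [1.0, 0.013, 0.001], [-0.004, 0.388, -0.922]]
[[0.0208, 0.0, 0.008, 0.0, -0.025, 0.0, 0.0], [0.021, 0.0, 0.0075, 0.0, -0.025, 0.0, 0.0], [0.0212, 0.0, 0.007, 0.0, -0.025, 0.0, 0.0], [0.0213, -0.0001, 0.0064, 0.0, -0.025, 0.0, 0.0], [0.0215, 0.0, 0.0059, 0.0, -0.025, 0.0, 0.0], [0.0216, -0.0001, 0.0054, 0.0, -0.025, 0.0, 0.0], [0.0218, 0.0, 0.0048, 0.0, -0.025, 0.0, 0.0], [0.0219, -0.0001, 0.0043, 0.0, -0.025, 0.0, 0.0]]
[[0.022, 0.0, 0.0037, 0.0, -0.025, 0.0, 0.0], [0.0221, -0.0001, 0.0032, 0.0, -0.025, 0.0, 0.0], [0.0221, 0.0, 0.0026, 0.0, -0.025, 0.0, 0.0], [0.0222, -0.0001, 0.0021, 0.0, -0.025, 0.0, 0.0], [0.0222, 0.0, 0.0015, 0.0, -0.025, 0.0, 0.0], [0.0223, -0.0001, 0.001, 0.0, -0.024, 0.0, 0.0], [0.0223, 0.0, 0.0004, 0.0, -0.025, 0.0, 0.0], [0.0222, -0.0001, -0.0001, 0.001, -0.024, 0.0, 0.0]]
```

>>> play_rows:
  moves:
    - [0.021,0,0.008,0,-0.025,0,0]
    - [0.021,0,0.008,0,-0.025,0,0]
    - [0.021,0,0.007,0,-0.025,0,0]
    - [0.021,0,0.006,0,-0.025,0,0]
    - [0.022,0,0.006,0,-0.025,0,0]
    - [0.022,0,0.005,0,-0.025,0,0]
    - [0.022,0,0.005,0,-0.025,0,0]
    - [0.022,0,0.004,0,-0.025,0,0]

```text
t: 7.95
eef_pos: [485.5, -35.3, 254.0]
tcp_rot: [3.14, -0.191, 1.577]
ft_force: [1.1, 0.3, -0.2]
opening: 0.099
```

>>> play_rows:
  moves:
    - [0.022,0,0.004,0,-0.025,0,0]
    - [0.022,0,0.003,0,-0.025,0,0]
    - [0.022,0,0.003,0,-0.025,0,0]
    - [0.022,0,0.002,0,-0.025,0,0]
    - [0.022,0,0.002,0,-0.025,0,0]
    - [0.022,0,0.001,0,-0.025,0,0]
    - [0.022,0,0,0,-0.025,0,0]
    - [0.022,0,0,0,-0.025,0,0]

```text
t: 8.75
eef_pos: [484.6, 148.2, 257.9]
tcp_rot: [3.136, 0.017, 1.574]
ft_force: [0.7, 0.6, 0.6]
opening: 0.003
```

```bash
python3 - <<'E'
from h import *
plan([482,135,96],goal(1.584,0),8,0)
E
```

```text
t 8.75 F [0.7 0.6 0.6] pos [484.6 148.2 257.9] tool axes [[-0.004, 1.0, -0.017], [1.0, 0.004, 0.005], [0.005, -0.017, -1.0]]
[[-0.0013, -0.0004, 0.0203, 0.001, 0.002, -0.001, 0.0], [-0.0013, -0.0004, 0.0202, 0.001, 0.002, -0.001, 0.0], [-0.0014, -0.0004, 0.0203, 0.001, 0.002, -0.001, 0.0], [-0.0014, -0.0004, 0.0202, 0.0, 0.002, -0.001, 0.0], [-0.0015, -0.0004, 0.0202, 0.001, 0.002, -0.001, 0.0], [-0.0015, -0.0004, 0.0203, 0.0, 0.002, -0.002, 0.0], [-0.0016, -0.0004, 0.0202, 0.001, 0.003, -0.001, 0.0], [-0.0016, -0.0003, 0.0203, 0.0, 0.002, -0.002, 0.0]]
```

>>> play_rows:
  moves:
    - [-0.001,0,0.02,0,0.002,-0.001,0]
    - [-0.001,0,0.02,0,0.002,-0.001,0]
    - [-0.001,0,0.02,0,0.002,-0.001,0]
    - [-0.001,0,0.02,0,0.002,-0.001,0]
    - [-0.001,-0.001,0.02,0,0.002,-0.001,0]
    - [-0.002,-0.001,0.02,0,0.002,-0.001,0]
    - [-0.002,-0.001,0.02,0,0.002,-0.001,0]
    - [-0.002,0,0.02,0,0.002,-0.001,0]

```text
t: 9.55
eef_pos: [485.1, 138.9, 95.2]
tcp_rot: [3.129, -0.0, 1.587]
ft_force: [0.2, 1.0, -1.1]
opening: 0.008
```

```bash
python3 - <<'E'
from h import *
plan([482,112,92],goal(1.584,0),4,0)
import cv2
im=cam("wrist")["img"][:,:,::-1]; cv2.imwrite("pics/w7.png",im)
im=cam("side")["img"][:,:,::-1]; cv2.imwrite("pics/sidez7.png",cv2.resize(im[200:340,290:450],None,fx=4,fy=4,interpolation=cv2.INTER_CUBIC))
E
```

```text
t 9.55 F [ 0.2  1.  -1.1] pos [485.1 138.9  95.2] tool axes [[-0.016, 1.0, 0.0], [1.0, 0.016, 0.013], [0.013, 0.0, -1.0]]
[[-0.0067, -0.0009, 0.0008, 0.003, 0.0, 0.001, 0.0], [-0.0067, -0.0009, 0.0008, 0.003, 0.0, 0.001, 0.0], [-0.0067, -0.0009, 0.0008, 0.003, 0.0, 0.001, 0.0], [-0.0068, -0.0008, 0.0007, 0.004, 0.0, 0.0, 0.0]]
```

View pics/sidez7.png

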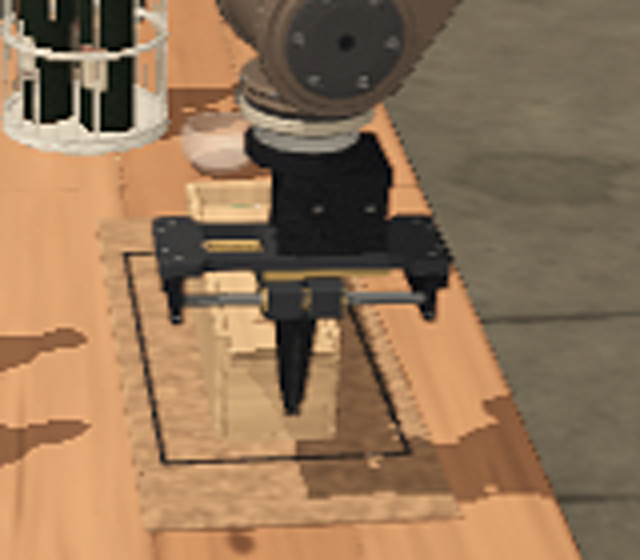

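View pics/w7.png

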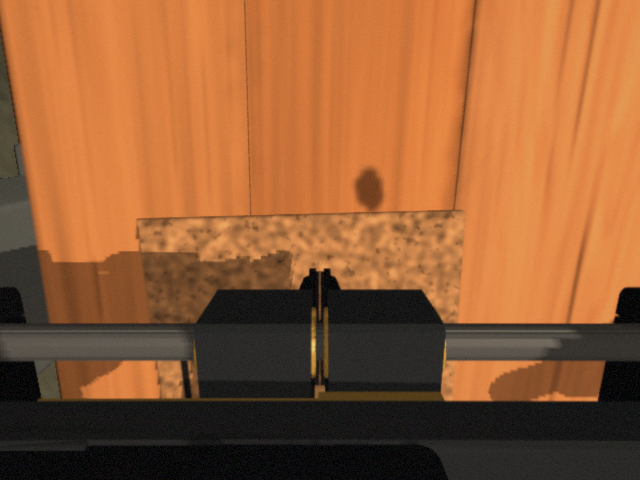

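The fingers hang centred in front of the protruding lid (side-crop column 292, lid end at about 230–340). I'll approach and then push.

>>> play_rows:
  moves:
    - [-0.007,-0.001,0.001,0.003,0,0,0]
    - [-0.007,-0.001,0.001,0.003,0,0,0]
    - [-0.006,-0.001,0.001,0.003,0,0,0]
    - [-0.004,0,0.001,0.003,0,0,0]

```text
t: 10.05
eef_pos: [482.6, 113.1, 92.4]
tcp_rot: [-3.141, 0.0, 1.587]
ft_force: [-0.8, -0.2, 0.4]
opening: 0.007
```

>>> play_rows:
  moves:
    - [-0.003,0,0,0,0,0,0]
    - [-0.003,0,0,0,0,0,0]
    - [-0.003,0,0,0,0,0,0]
    - [-0.003,0,0,0,0,0,0]

```text
t: 10.45
eef_pos: [483.2, 99.8, 93.3]
tcp_rot: [3.141, -0.0, 1.586]
ft_force: [-0.4, 1.1, -1.5]
opening: 0.004
```

>>> play_rows:
  moves:
    - [-0.003,0,0,0,0,0,0]
    - [-0.003,0,0,0,0,0,0]
    - [-0.003,0,0,0,0,0,0]
    - [-0.003,0,0,0,0,0,0]

```text
t: 10.85
eef_pos: [483.4, 87.1, 93.3]
tcp_rot: [3.141, -0.0, 1.587]
ft_force: [0.2, 1.5, -0.0]
opening: 0.005
```

>>> play_rows:
  moves:
    - [-0.003,0,0,0,0,0,0]
    - [-0.003,0,0,0,0,0,0]
    - [-0.003,0,0,0,0,0,0]
    - [-0.001,0,0,0,0,0,0]

```text
t: 11.25
eef_pos: [483.5, 75.9, 93.3]
tcp_rot: [3.141, -0.0, 1.586]
ft_force: [0.9, 1.3, 0.0]
opening: 0.004
```

```bash
python3 - <<'E'
from h import *
import cv2
im=cam("top")["img"][:,:,::-1]; cv2.imwrite("pics/topz8.png",cv2.resize(im[245:315,270:400],None,fx=6,fy=6,interpolation=cv2.INTER_CUBIC))
print(state()["eef_pos"],state()["ft_force"])
E
```

```text
[483.52800235  75.90130087  93.30233817] [0.71455726 0.28153201 0.19825088]
```

View pics/topz8.png

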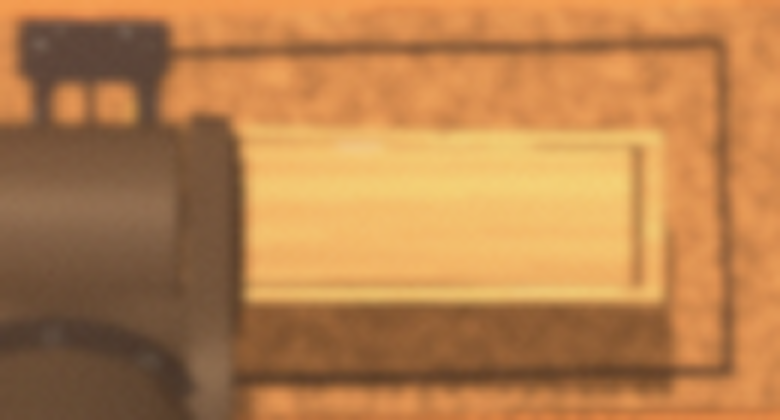

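The case hasn't moved (foot still at crop column 663), and the lid gap has shrunk to about 4–5 mm. I'll make the last few millimetres in small steps.

>>> play_rows:
  moves:
    - [-0.002,0,0,0,0,0,0]
    - [-0.002,0,0,0,0,0,0]

```text
t: 11.5
eef_pos: [483.6, 71.9, 93.3]
tcp_rot: [3.141, -0.0, 1.587]
ft_force: [-0.8, 3.8, -1.3]
opening: 0.006
```

>>> play_rows:
  moves:
    - [-0.002,0,0,0,0,0,0]

```text
t: 11.6
eef_pos: [483.6, 69.9, 93.3]
tcp_rot: [3.141, -0.001, 1.587]
ft_force: [0.0, 3.2, 0.4]
opening: 0.003
```

```bash
python3 - <<'E'
from h import *
import cv2
im=cam("top")["img"][:,:,::-1]; cv2.imwrite("pics/topz9.png",cv2.resize(im[245:315,270:400],None,fx=6,fy=6,interpolation=cv2.INTER_CUBIC))
print(state()["eef_pos"],state()["ft_force"])
E
```

```text
[483.63250941  69.65541238  93.31562076] [-0.20779027  2.19406624  0.04573576]
```

View pics/topz9.png

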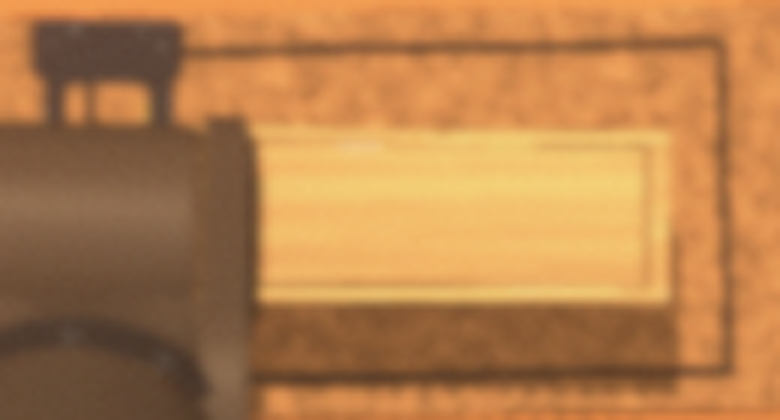

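The lid gap is closed, and the case slid only about 2–3 mm (foot now at column 669, well inside). I'll back off and check.

>>> play_rows:
  moves:
    - [0.01,0,0,0,0,0,0]
    - [0.02,0,0,0,0,0,0]
    - [0.03,0,-0.01,0,0,0,0]
    - [0.03,0,-0.03,0,0,0,0]
    - [0.03,0,-0.04,0,0,0,0]
    - [0.03,0,-0.04,0,0,0,0]
    - [0.02,0,-0.03,0,0,0,0]
    - [0,0,0,0,0,0,0]

```text
t: 12.45
eef_pos: [479.8, 248.5, 248.0]
tcp_rot: [-3.14, 0.0, 1.585]
ft_force: [-0.6, -1.4, -0.3]
opening: 0.004
```

```bash
python3 - <<'E'
from h import *
import cv2
im=cam("top")["img"][:,:,::-1]; cv2.imwrite("pics/top10.png",im);cv2.imwrite("pics/topz10.png",cv2.resize(im[245:315,270:400],None,fx=6,fy=6,interpolation=cv2.INTER_CUBIC))
im=cam("side")["img"][:,:,::-1]; cv2.imwrite("pics/side10.png",im)
print(state()["eef_pos"],state()["ft_force"])
E
```

```text
[478.70795094 246.23969699 244.49656795] [-0.07151835 -0.37866735 -1.31129198]
```

View pics/topz10.png

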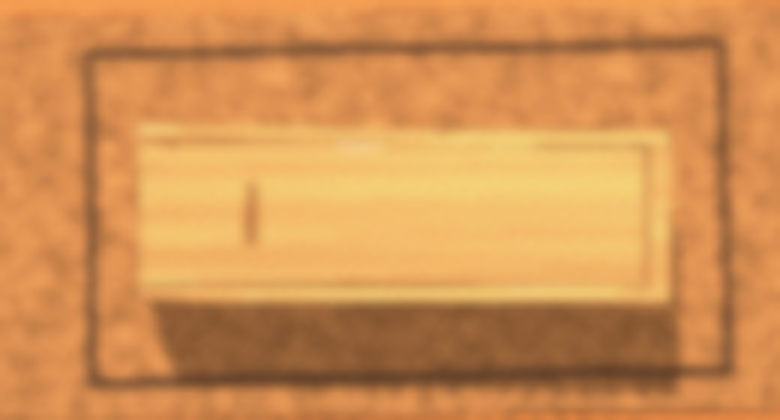

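View pics/side10.png

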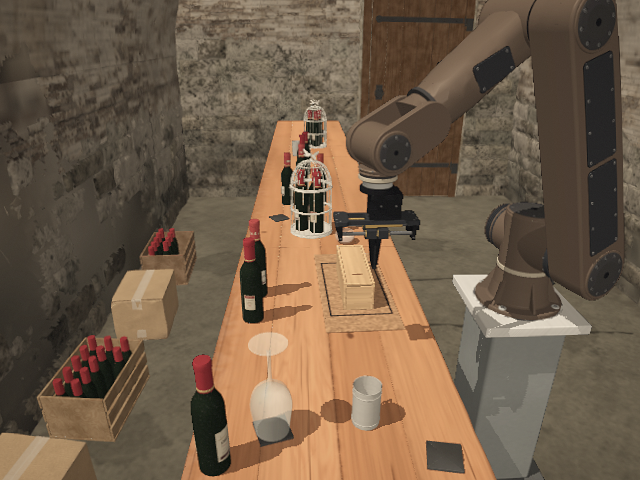

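The lid end is flush with the case top end at crop column 138. The case lies inside the outline, whose ends are at columns 90 and 722. Bottles, votive and cup are at their original pixels, and the gripper is clear of everything.

```bash
python3 - <<'E'
from h import *
s=state();print(s["t"],abs(s["qvel"]).max())
job_done()
E
```

```text
12.55 0.03710659730563332
the job is handed in; nothing more can be done
```

I tipped the case over by pushing it high up with both fingers, and it came down lid up inside the outline. I then pushed the lid's protruding end in with closed fingers until it was shut, backed the gripper clear and handed the job in at about 12.6 s. No verdict was given.

- **After tipping:** a fit to the top and side pictures put every corner at least 22 mm inside the outline, with the lid about 31 mm open. The same kind of fit gave 24 mm before the tip. I put the difference down to measurement error or the jolt of the fall, and did not resolve it.
- **After shutting:** the last pictures show the lid end flush with the case, to within a millimetre or two by eye. The case slid about 2–3 mm toward its foot end during the final push and is still well inside. I judged this from the pictures and did not refit the pose.
- **Bystanders:** the bottles and cup look unmoved in the last side picture. The candle glass was partly hidden by the gripper there, but the arm never went near it and no contact showed in the forces.

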